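# Find the shaft flat and hold the set-screw collar on it

### The job

Grip the bare spindle shaft and turn it until its flat faces squarely out through the gap between the stand's two cheeks. Then fit the collar that has a set-screw over the shaft, with the screw in that gap so the bore's flat meets the shaft's, press it all the way down against the sprung seat, and finish still gripping it and holding it down there, so that a mate can tighten the screw. Leave everything else where it is.

Things in the scene. Friction and masses are not known exactly. Their poses are not given: they have to be found in the camera images.
- stand: grey spindle stand fixed to the bench: base plate 90 x 90 x 10 mm with the vertical shaft in its middle. Origin on the shaft's axis at the bench top, z up. Two dark upright cheeks (each 10 mm in x, 9 mm wide, top 39 mm above the bench) stand on its -x side, their centres 29 mm from the axis, with a 20 mm gap between them that is centred on the stand's -x axis.
- shaft (a joint): angle of the steel shaft about the vertical, rad, positive anticlockwise from above; 0 when its flat faces along the stand's -x axis, into the middle of the gap between the cheeks. At the start it is 0.55 to 1.35. It turns with light friction (0.06 N m) and stays where it is left. The shaft is 20 mm across, with one flat along its whole length 6 mm from the axis: across the flat it measures 16 mm, round to round 20 mm.
- shaft_top (a point): centre of the shaft's chamfered top end, on its axis, 70 mm above the bench; the bare shaft shows for 32 mm below it, down to the seat. Its x axis points away from the flat (the flat faces its -x).
- seat (a joint): travel of the sprung seat, a steel ring 39 mm across round the shaft, m: 0 up (its top 38 mm above the bench), 0.010 fully down (28 mm). It takes about 5 N to start and 10 N to hold fully down, and springs back when let go.
- collar_center (a point): centre, half-way up, of the loose steel shaft collar: 44 mm outside, 30 mm high, 0.22 kg, standing upright (axis vertical) on the bench. Its bore is 23 mm across with a flat 7.5 mm from the axis on its -x side (so it fits the shaft with 1.5 mm to spare all round), and from that side a dark round set-screw head, 9 mm thick, sticks out 9 mm from the outside along the collar's -x axis, its middle 9 mm above the collar's underside. z up. Grip it across its y axis.
- collar_screw (a point): outer end of the set-screw head, 31 mm from the collar's axis.
- spacer: bystander: plain steel spacer ring, 44 mm outside, 20 mm high, round bore, no screw. Origin at the centre of its underside.
- locating_pin: bystander: steel pin 80 mm long, 10 mm thick, lying. Origin under its centre.
Not all that is in view belongs to the job. Leave any yellow look-alike of the part that bears collar_center alone.

How it is judged:
By the outcome, as a careful person would: the job done as asked, in the order asked, and still so for the second after the job is handed in, while the arm keeps its last pose, push and grip.
It also fails if it takes over 48 s, if anything falls off the work surface, if the arm or the gripper's body presses on something with over 40 N, if the wrist force passes 120 N, or if a joint passes its speed limit or range.

### The arm

A 6-joint arm with a two-finger parallel gripper is mounted at the origin on the work surface; the furniture and walls round the work are solid. World frame = base frame: x ahead of the robot, y to its left, z up, the work surface at z = 0. Lengths are in m, angles in rad, forces in N, time in s.
With the tool pointing down it reaches from about 0.425 to 0.95 m from the base axis. Payload 3.5 kg.
Tool frame: the origin (TCP) lies between the finger pads; the fingertips stand 11 mm ahead of it and the grasp point (between the pads) lies 8 mm behind it (robot.tip_extent is the distance from the TCP to the fingertips, in m); x points along the fingers, y is the direction in which the jaws open and shut, and the axes are right-handed (so a half turn about x gives the same grasp; the last joint's range is limited). The gripper opens to 85 mm and grips with 20 to 120 N. Pads are 22 mm wide; open, the fingers measure 114 mm over their backs; the gripper's body (76 mm by 85 mm) begins 54 mm behind the grasp point. The pads swing forward as they close: fully open they stand 13 mm farther back than shut.
Start: joints at [1.078, 0.286, 1.577, -0, 1.279, -0.15], TCP at [0.227, 0.636, 0.242] pointing down, gripper open.
Joint ranges: [-2.77, 2.77], [-0.9, 2.22], [0.21, 2.48], [-1.53, 4.67], [0.24, 2.81], [-2.84, 2.84]. Speed limits (rad/s): [2.79, 2.79, 3.14, 3.14, 3.14, 3.14].

### API

Orientations are given as [roll, pitch, yaw] about the fixed x, y, z axes, in that order (R = Rz(yaw) Ry(pitch) Rx(roll)).
In Python, from workcell import robot gives the robot as it stands.
- The arm moves only by the shell command python3 -m pendant 'ROWS'. ROWS is JSON, a list that holds one entry, the list of rows, each a list of 7 numbers: the turn, a rotation vector about the tool's x, y, z scaled (see below), then the shift along the tool's x, y, z scaled (see below), then the closure, from 0 (fully open) to 1 (shut). In form: [[[wx, wy, wz, tx, ty, tz, jaw], ...]]. A call has 1 to 5 rows; each row shifts and turns the commanded pose from where the row before left it, along the tool's axes as they then stand; what a row does not reach is not made up. The controller multiplies each number of a shift by 40 mm and each number of a turn by 2 rad. A row lasts 1/12 s, in which the tool goes at most 41.7 mm and 7.16 degrees, less where a joint would pass 70% of its speed; a pose out of reach is approached as far as the arm can. A call with a number of a shift or a turn outside -1 to 1 is refused whole. A call with a gripper value outside its range is refused whole. The fingers move at their own pace and stop on an object; the grip force is fixed at half the most. Time passes only in rows, so rows that do not move let the fingers close. It gives the time, the measured TCP pose, the force and the opening at its end, in the units of the state.
- robot.read_state(): the state, without advancing time (a new reading comes with each control period).
- robot.get_image(name): name is "side" or "top" or "wrist"; returns (picture, depth): 400x640x3 uint8, blue, green, red; 400x640 float32, m along the optical axis (not along the pixel's ray), 0 where there is no reading.
- robot.camera_model(name): a dict with "fov_y" (degrees; the focal length in pixels is half the picture's height over the tangent of half this angle, whatever the lens; pixels are square), "cx", "cy" (the principal point, pixels), "R" (3x3) and "t" (3): a world point X has camera coordinates R X + t. Camera axes: x right, y down, z forward; pixel columns grow to the right and rows downward; lengths in m; the calibration is good to about 2 mm. A picture is of the moment at which its call begins: read the wrist's pose just before it. camera_model takes no time and is no camera call; for the wrist camera it gives the pose at the moment of the call.
- robot.close_job(): hands the job in, once; it reports no verdict.
The state is a dict: "t": time; "qpos": joint angles; "qd": joint speeds; "tau": joint torques, N m; "tool_pos": TCP position; "tool_rot": TCP orientation; "wrist_force": force on the tool from outside, world axes, zero at the start; "ft_torque": the same for the moment, N m; "opening": finger opening in m.
Only numpy, scipy, OpenCV 4.12 (cv2) and the standard library are available. Lean on these libraries where they do the work, as an engineer would, in place of code of your own. Each camera call takes 0.05 s, during which the arm holds its last target.

## Working session

There is one attempt and no reset: what is moved stays moved. The work goes in short steps, Python scripts to look and compute and a shell command to move; the robot and the scene stay as the last step left them, time stands still between calls to the robot, and variables do not carry over. Pictures are saved under pics/ and viewed, and the job is handed in when it is done.

```bash
ls; mkdir -p pics
python3 - <<'E'
from workcell import robot
import cv2,numpy as np
s=robot.read_state();print(s)
for n in("side","top","wrist"):
    m=robot.camera_model(n);print(n,m)
    im,d=robot.get_image(n);cv2.imwrite(f"pics/{n}0.png",im);np.save(f"/tmp/{n}0.npy",d)
E
```

```text
pics
{'t': 0.0, 'qpos': array([ 1.07802988e+00,  2.87188813e-01,  1.57817264e+00, -4.11636322e-06,
        1.27859932e+00, -1.50019800e-01]), 'qd': array([-0.00013328,  0.00186151,  0.00021521, -0.00122193, -0.00225289,
        0.00031983]), 'tau': array([-1.18831595e-03, -4.05965567e+01, -2.92631668e+01, -1.72276937e-04,
        5.70354328e-03,  6.88781768e-06]), 'tool_pos': array([0.22653522, 0.63518295, 0.24093408]), 'tool_rot': array([-1.71915275,  1.5684282 , -2.06189821]), 'wrist_force': array([-0.62345709, -0.35273661,  0.38765334]), 'ft_torque': array([ 0.00751617,  0.03163747, -0.00062627]), 'opening': 0.08550569510268279}
side {'fov_y': 48.9718474458967, 'cx': 318.31429847597246, 'cy': 193.43363168064064, 'R': array([[ 0.30276633, -0.95301068,  0.01015892],
       [-0.82338694, -0.26692385, -0.50078499],
       [ 0.4799651 ,  0.14325611, -0.8655121 ]]), 't': array([-0.09739858,  0.45071358,  0.67368407])}
top {'fov_y': 44.964341988002566, 'cx': 314.93731824867524, 'cy': 196.9325096083335, 'R': array([[-0.01174941, -0.9998243 , -0.01460534],
       [-0.98006878,  0.01441159, -0.19813503],
       [ 0.19831071,  0.01198627, -0.98006591]]), 't': array([0.04772681, 0.51217421, 1.02749443])}
wrist {'fov_y': 67.62195127061565, 'cx': 315.5400697297759, 'cy': 196.18557789462082, 'R': array([[ 0.33569091,  0.94197119, -0.0013781 ],
       [ 0.9025522 , -0.32122365,  0.2867314 ],
       [ 0.26965004, -0.09749693, -0.95801002]]), 't': array([-0.67532908, -0.03718659,  0.38050417])}
```

View pics/side0.png

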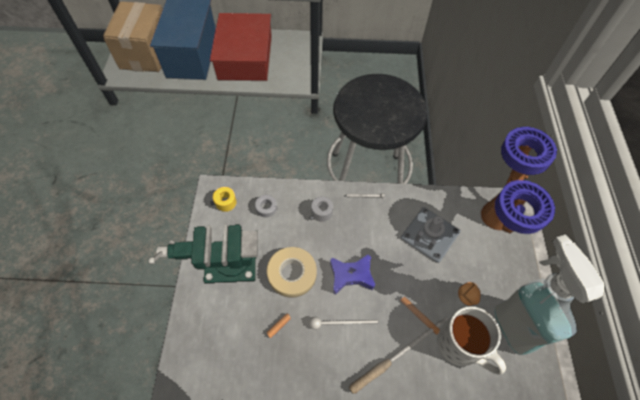

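View pics/top0.png

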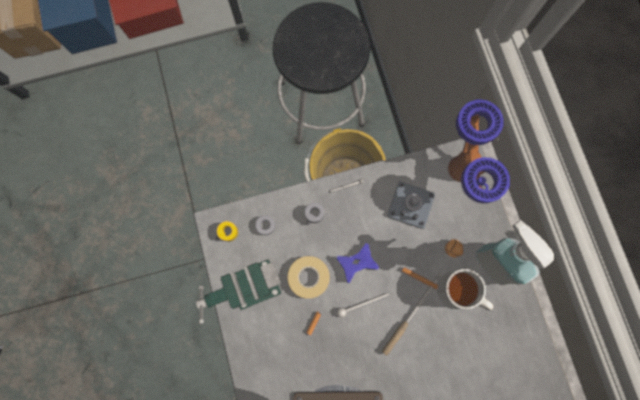

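View pics/wrist0.png

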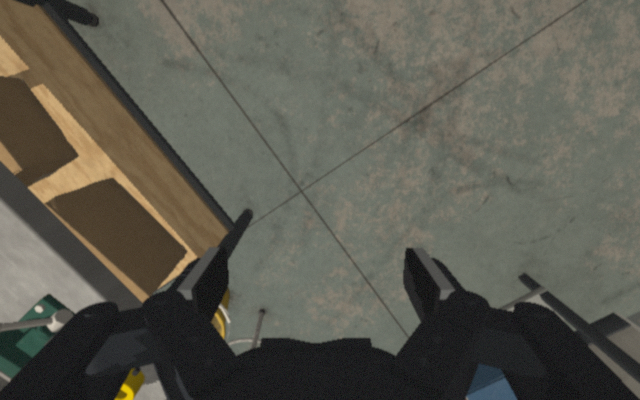

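The top view shows a yellow look-alike at (227,231), grey rings at (264,226) and (313,214), the pin at (345,185) and the stand at (412,202). I'll locate these and enlarge them.

```bash
cat > h.py <<'E'
from workcell import robot
import cv2,numpy as np
def K(m): return 200/np.tan(np.radians(m["fov_y"]/2))
def ray(m,u,v,z):
    f=K(m);d=m["R"].T@np.array([(u-m["cx"])/f,(v-m["cy"])/f,1.]);c=-m["R"].T@m["t"]
    return c+d*(z-c[2])/d[2]
def proj(m,X):
    p=m["R"]@np.asarray(X)+m["t"];f=K(m);return np.array([m["cx"]+f*p[0]/p[2],m["cy"]+f*p[1]/p[2]])
def cloud(m,d):
    f=K(m);v,u=np.mgrid[0:400,0:640];P=np.stack([(u-m["cx"])/f*d,(v-m["cy"])/f*d,d],-1)
    return (P-m["t"])@m["R"]
E
python3 - <<'E'
from h import *
m=robot.camera_model("top")
for n,u,v,z in(("yellow",227,231,.03),("A",264,226,.03),("B",313,214,.03),("pin",345,185,.01),("shaft",412,200,.07)): print(n,ray(m,u,v,z).round(3))
a=cv2.imread("pics/top0.png");b=cv2.imread("pics/side0.png")
c=cv2.resize(a[170:250,200:360],None,fx=5,fy=5,interpolation=2);cv2.imwrite("pics/c1.png",c[:,:800])
c=cv2.resize(a[165:245,370:450],None,fx=5,fy=5,interpolation=2);d=cv2.resize(b[190:270,390:470],None,fx=5,fy=5,interpolation=2)
cv2.imwrite("pics/c2.png",np.hstack([c,d]))
d=cv2.resize(b[170:250,200:360],None,fx=5,fy=5,interpolation=2);cv2.imwrite("pics/c3.png",d)
E
```

```text
yellow [0.442 0.24  0.03 ]
A [0.452 0.157 0.03 ]
B [0.478 0.046 0.03 ]
pin [ 0.549 -0.029  0.01 ]
shaft [ 0.499 -0.171  0.07 ]
```

View pics/c1.png

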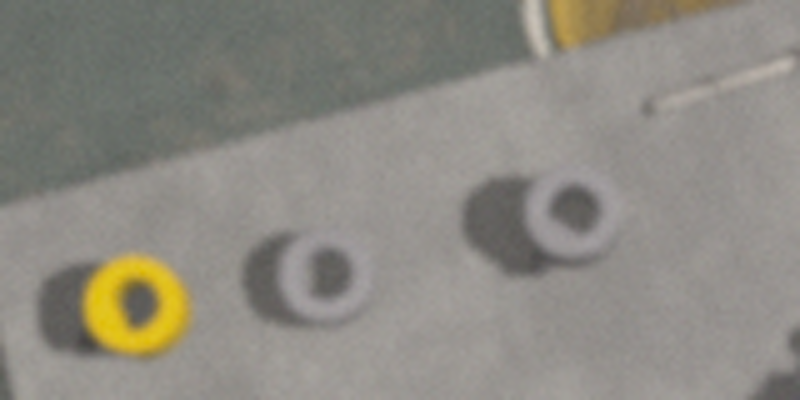

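View pics/c2.png

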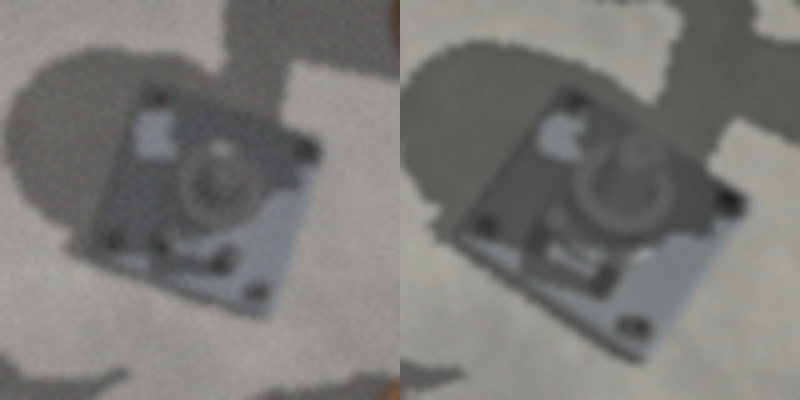

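View pics/c3.png

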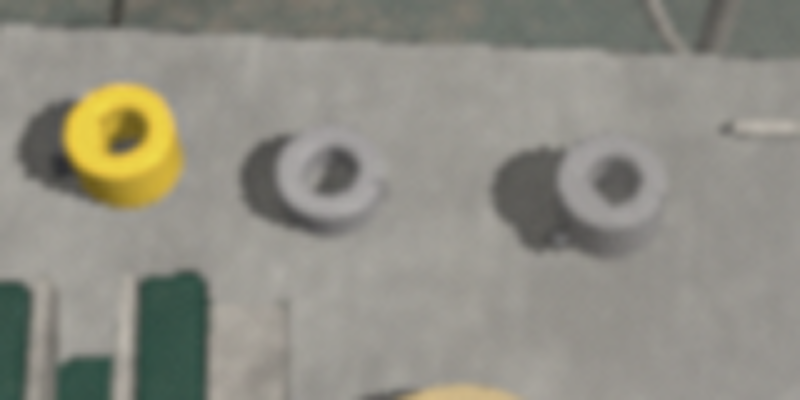

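```bash
cat >> h.py <<'E'
from scipy.spatial.transform import Rotation as Ro
def Rt(): 
    s=robot.read_state(); return Ro.from_euler("xyz",s["tool_rot"]).as_matrix(),s["tool_pos"]
def delta(target,yaw=None):
    "units: turn (about tool x only + levelling), shift in units of 40mm in present tool axes; yaw = direction of tool y"
    R,p=Rt(); t=R.T@(np.asarray(target)-p)/.04
    out="shift units %s"%t.round(3)
    if yaw is not None:
        y=np.array([np.cos(yaw),np.sin(yaw),0]);
        if y@R[:,1]<0:y=-y
        x=np.array([0,0,-1.]);D=R.T@np.stack([x,y,np.cross(x,y)],1)
        out+=" turn units %s"%(Ro.from_matrix(D).as_rotvec()/2).round(4)
    print(out)
E
python3 - <<'E'
from h import *
R,p=Rt();print(R.round(3))
m=robot.camera_model("wrist");c=-m["R"].T@m["t"]
print("cam in tool",(R.T@(c-p)).round(3)); print("cam axes in tool (cols)",(R.T@m["R"].T).round(3))
m=robot.camera_model("top");d=np.load("/tmp/top0.npy");C=cloud(m,d)
for n,u0,u1,v0,v1 in(("A",250,280,215,240),("B",300,327,202,228),("Y",214,242,218,244),("stand",385,438,178,230),("tower",450,515,95,205),("bottle",485,560,220,290),("pin",330,362,178,192),("blue",335,380,245,280)):
    z=C[v0:v1,u0:u1,2];print(n,np.percentile(z,[5,50,95,99.5]).round(3))
ms=robot.camera_model("side");ds=np.load("/tmp/side0.npy");C=cloud(ms,ds)
for n,u0,u1,v0,v1 in(("A",250,280,190,220),("B",305,335,195,225),("tower",480,560,120,235)):
    z=C[v0:v1,u0:u1,2];print(n,np.percentile(z,[5,50,95,99.5]).round(3))
print(robot.tip_extent)
delta([.40,.06,.24])
E
```

```text
[[-0.001  0.336  0.942]
 [-0.002  0.942 -0.336]
 [-1.    -0.002 -0.   ]]
cam in tool [-0.133  0.001 -0.074]
cam axes in tool (cols) [[-0.001 -0.287  0.958]
 [ 1.     0.     0.001]
 [-0.     0.958  0.287]]
A [-0.003  0.002  0.022  0.024]
B [-0.003  0.003  0.032  0.035]
Y [-0.003  0.003  0.032  0.037]
stand [-0.002  0.008  0.039  0.072]
tower [-0.111  0.123  0.169  0.172]
bottle [-0.002  0.124  0.261  0.263]
pin [-0.003  0.001  0.009  0.012]
blue [-0.002  0.003  0.027  0.03 ]
A [-0.003  0.     0.02   0.42 ]
B [-0.003  0.003  0.03   0.032]
tower [-0.208  0.125  0.167  0.17 ]
0.011
shift units [  0.05  -12.088   8.918]
```

B (313,214) measures about 30 mm high, and A measures about 20 mm. That makes B the collar and A the spacer. I'll move over B to confirm with the wrist camera.

```bash
python3 -m pendant '[[[0,0,0,0,-0.73,0.63,0],[0,0,0,0,-0.73,0.63,0],[0,0,0,0,-0.73,0.63,0],[0,0,0,0,-0.73,0.63,0],[0,0,0,0,-0.73,0.63,0]]]'; python3 -m pendant '[[[0,0,0,0,-0.73,0.63,0],[0,0,0,0,-0.73,0.63,0],[0,0,0,0,-0.73,0.63,0],[0,0,0,0,-0.73,0.63,0],[0,0,0,0,-0.73,0.63,0]]]';python3 -m pendant '[[[0,0,0,0,-0.73,0.63,0],[0,0,0,0,-0.73,0.63,0],[0,0,0,0,-0.73,0.63,0],[0,0,0,0,-0.73,0.63,0],[0,0,0,0,-0.73,0.63,0]]]';python3 -m pendant '[[[0,0,0,0,-0.73,0.63,0],[0,0,0,0,0,0,0],[0,0,0,0,0,0,0]]]'
python3 - <<'E'
from h import *
m=robot.camera_model("wrist");im,d=robot.get_image("wrist");cv2.imwrite("pics/w1.png",im);np.save("/tmp/w1.npy",d);np.save("/tmp/w1m.npy",m,allow_pickle=True)
E
```

```text
t: 0.57
tool_pos: [0.2965, 0.4541, 0.2418]
tool_rot: [-1.799, 1.57, -2.141]
wrist_force: [-0.2, 0.2, 0.8]
opening: 0.085
t: 0.98
tool_pos: [0.366, 0.2742, 0.2421]
tool_rot: [-0.789, 1.571, -1.131]
wrist_force: [0.8, 0.9, -0.6]
opening: 0.0851
t: 1.4
tool_pos: [0.4357, 0.0943, 0.2423]
tool_rot: [0.587, 1.57, 0.244]
wrist_force: [1.0, 0.1, -0.3]
opening: 0.0856
t: 1.65
tool_pos: [0.4498, 0.0586, 0.2421]
tool_rot: [3.02, 1.57, 2.673]
wrist_force: [-0.5, 1.1, -1.3]
opening: 0.0857
```

View pics/w1.png

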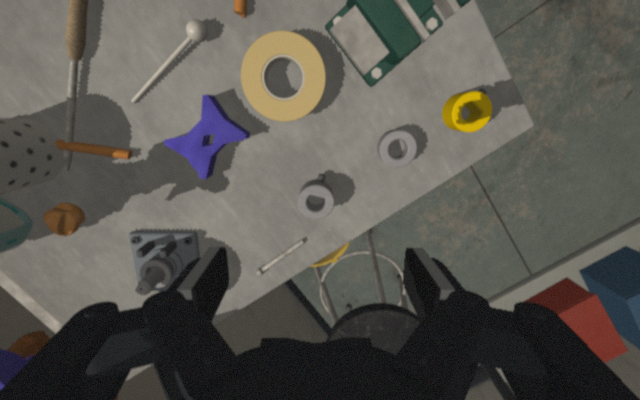

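Run:
```python
from h import *
a=cv2.imread("pics/w1.png")
f=lambda r:cv2.resize(a[r[0]:r[1],r[2]:r[3]],None,fx=7,fy=7,interpolation=2)
cv2.imwrite("pics/c4.png",np.hstack([f((170,227,288,345)),f((130,187,370,427))]))
cv2.imwrite("pics/c5.png",f((220,305,115,229)))
m=np.load("/tmp/w1m.npy",allow_pickle=True).item()
print(ray(m,316,200,.03),ray(m,397,148,.02),ray(m,153,272,.07))
```

```text
[0.48276977 0.04877804 0.03      ] [0.45764713 0.15991024 0.02      ] [ 0.48886757 -0.15349183  0.07      ]
```

View pics/c4.png

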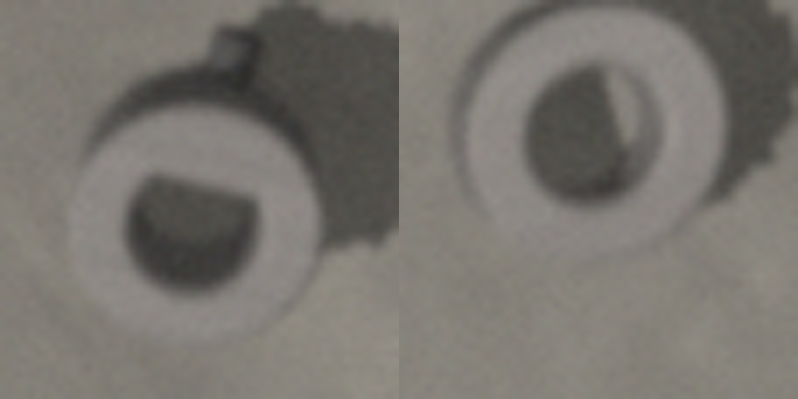

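View pics/c5.png

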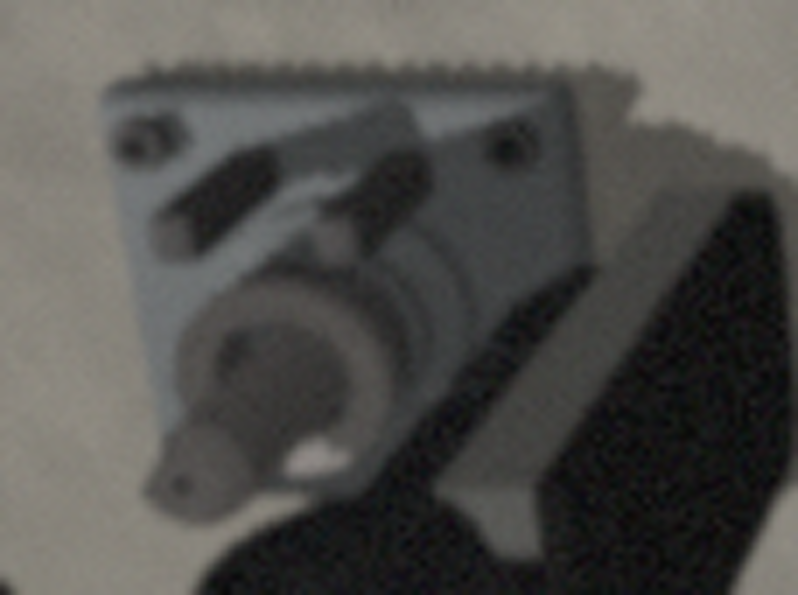

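The enlarged crop of w1 settles it. The left ring (316,200) has the dark screw head at (321,177) and a bore flat beside it, so it is the collar. The right ring (397,148) is plain and is the spacer. Next I'll move over to the stand.

```bash
python3 -m pendant '[[[0,0,0,0,-0.82,0.29,0],[0,0,0,0,-0.82,0.29,0],[0,0,0,0,-0.82,0.29,0],[0,0,0,0,-0.82,0.29,0],[0,0,0,0,-0.82,0.29,0]]]'; python3 -m pendant '[[[0,0,0,0,-0.82,0.29,0],[0,0,0,0,0,0,0],[0,0,0,0,0,0,0]]]'
python3 - <<'E'
from h import *
s=robot.read_state();print(s["qpos"].round(2))
m=robot.camera_model("wrist");im,d=robot.get_image("wrist");cv2.imwrite("pics/w2.png",im);np.save("/tmp/w2.npy",d);np.save("/tmp/w2m.npy",m,allow_pickle=True)
E
```

```text
t: 2.12
tool_pos: [0.4488, -0.1132, 0.2423]
tool_rot: [1.416, 1.57, 1.077]
wrist_force: [1.5, -0.1, 0.3]
opening: 0.0852
t: 2.37
tool_pos: [0.449, -0.1481, 0.2421]
tool_rot: [2.378, 1.57, 2.034]
wrist_force: [0.2, 0.8, 0.2]
opening: 0.0852
[-0.53 -0.17  2.06  0.    1.26 -1.76]
```

View pics/w2.png

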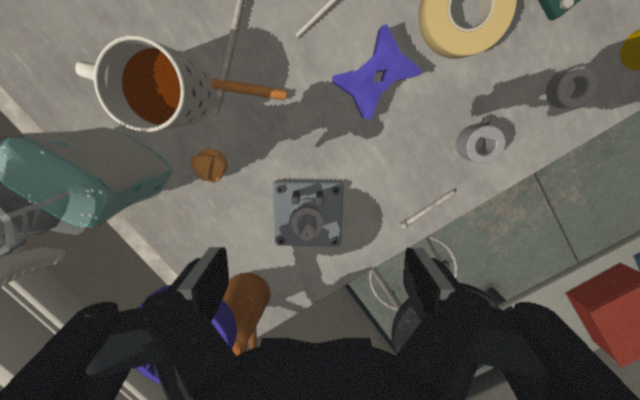

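Run:
```python
from h import *
a=cv2.imread("pics/w2.png")
c=cv2.resize(a[175:250,265:350],None,fx=8,fy=8,interpolation=cv2.INTER_CUBIC)
cv2.imwrite("pics/c6.png",cv2.convertScaleAbs(c,alpha=1.8,beta=-40))
```

```text
(no output)
```

View pics/c6.png

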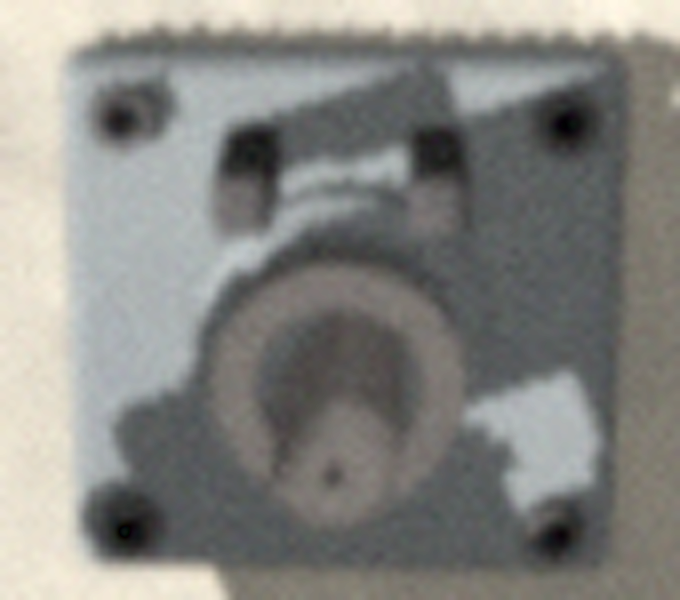

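Run:
```python
from h import *
m=np.load("/tmp/w2m.npy",allow_pickle=True).item()
q=lambda x,y,z:ray(m,265+x/8-.44,175+y/8-.44,z)
b=[q(122,117,.012),q(568,122,.012),q(553,533,.012),q(125,527,.012)]
c=np.mean(b,0);print("bolts c",c.round(4))
for i in range(4):
    e=b[(i+1)%4]-b[i];print(np.linalg.norm(e).round(4),np.degrees(np.arctan2(e[1],e[0])).round(2))
ch=[q(240,204,.039),q(438,204,.039)]
e=ch[1]-ch[0];print("cheeks mid",np.mean(ch,0).round(4),np.linalg.norm(e),np.degrees(np.arctan2(e[1],e[0])))
print("shaft top",q(333,462,.07),"seat",q(340,390,.038))
mt=robot.camera_model("top");
# plate via depth
d=np.load("/tmp/w2.npy");C=cloud(m,d)
z=C[...,2];M=((z>.006)&(z<.014)).astype(np.uint8);M[:, :265]=0;M[:,350:]=0;M[:172]=0;M[255:]=0
ys,xs=np.nonzero(M);P=C[ys,xs][:,:2].astype(np.float32)
r=cv2.minAreaRect(P*1000);print(r, len(P))
T=(z>.064)&(z<.076);T[:, :285]=0;T[:,330:]=0;T[:210]=0;T[255:]=0
print("shaft depth",C[T].mean(0),T.sum(), C[225:240,300:314,2].max())
T=(z>.035)&(z<.041);T[:, :285]=0;T[:,330:]=0;T[:200]=0;T[255:]=0
print("seat depth",np.median(C[T],0),cv2.minEnclosingCircle((C[T][:,:2]*1000).astype(np.float32)))
```

```text
bolts c [ 0.5038 -0.1773  0.012 ]
0.0703 69.65
0.0709 -20.58
0.0711 -110.58
0.0706 158.78
cheeks mid [ 0.4758 -0.1669  0.039 ] 0.029200804842929827 70.31350165808219
shaft top [ 0.50185079 -0.17642274  0.07      ] seat [ 0.50389677 -0.17701555  0.038     ]
((503.0370178222656, -177.19021606445312), (90.07669067382812, 90.07804870605469), 69.82097625732422) 2878
shaft depth [ 0.50280447 -0.17609815  0.07043735] 228 0.07324183263388268
seat depth [ 0.49566489 -0.17188214  0.03966807] ((494.63165283203125, -174.1981201171875), 27.553739547729492)
```

Run:
```python
from h import *
m=robot.camera_model("top");d=np.load("/tmp/top0.npy");C=cloud(m,d).reshape(-1,3)
for lo,hi in((.02,.06),(.06,.12),(.12,.2),(.2,.3)):
    k=(C[:,2]>lo)&(C[:,2]<hi)&(np.hypot(C[:,0]-.503,C[:,1]+.177)<.2)&(np.hypot(C[:,0]-.503,C[:,1]+.177)>.05)
    P=C[k]; r=np.hypot(P[:,0]-.503,P[:,1]+.177);i=np.argsort(r)[:1] 
    if k.sum(): print(lo,hi,k.sum(),P[i],r[i], P[:,:2].min(0),P[:,:2].max(0))
delta([.503,-.177,.17],np.radians(70))
```

```text
0.02 0.06 1209 [[ 0.41561976 -0.25849212  0.0223519 ]] [0.11948335] [ 0.30959186 -0.34332184] [ 0.63625506 -0.0174941 ]
0.06 0.12 686 [[ 0.5744368  -0.28157661  0.06033126]] [0.12664708] [ 0.30922807 -0.34244918] [ 0.66283097 -0.22605469]
0.12 0.2 2841 [[ 0.51712586 -0.25603436  0.15974185]] [0.08028679] [ 0.36703137 -0.35123173] [ 0.67886527 -0.25402184]
0.2 0.3 494 [[ 0.41550416 -0.31127796  0.25649868]] [0.16026881] [ 0.37556773 -0.34741266] [ 0.42452502 -0.31127796]
shift units [ 1.798 -0.25   1.525] turn units [ 0.0035 -0.0005 -0.0005]
```

```bash
python3 -m pendant '[[[0,0,0,0.6,-0.08,0.5,0],[0,0,0,0.6,-0.08,0.5,0],[0,0,0,0.6,-0.08,0.5,0],[0,0,0,0,0,0,0],[0,0,0,0,0,0,0]]]'
python3 - <<'E'
from h import *
m=robot.camera_model("wrist");im,d=robot.get_image("wrist");np.save("/tmp/w3.npy",d);np.save("/tmp/w3m.npy",m,allow_pickle=True);cv2.imwrite("pics/w3.png",im)
u,v=proj(m,[.503,-.177,.07]).astype(int);print(u,v)
c=cv2.resize(im[v-50:v+40,u-50:u+50],None,fx=6,fy=6,interpolation=cv2.INTER_CUBIC)
cv2.imwrite("pics/c7.png",cv2.convertScaleAbs(c,alpha=1.8,beta=-40))
E
```

```text
t: 2.83
tool_pos: [0.5016, -0.1751, 0.1681]
tool_rot: [2.891, 1.565, 2.551]
wrist_force: [-0.1, 0.3, 0.1]
opening: 0.0853
312 204
```

View pics/c7.png

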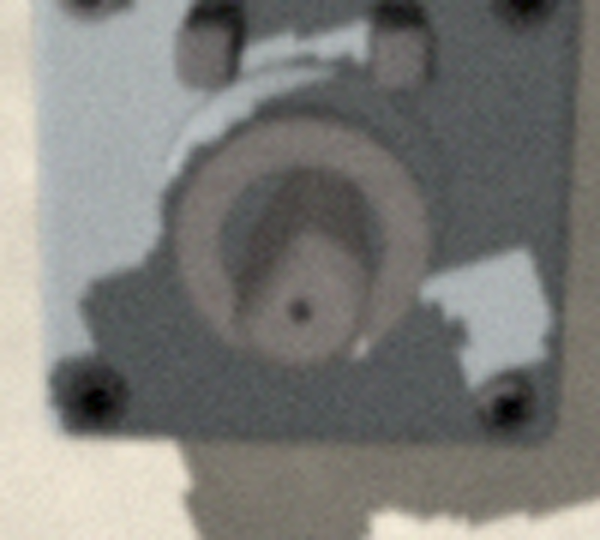

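Run:
```python
from h import *
im=cv2.imread("pics/w3.png")
c=im[185:225,285:335]
c=cv2.bilateralFilter(cv2.resize(c,None,fx=14,fy=14,interpolation=cv2.INTER_CUBIC),15,30,15)
c=cv2.createCLAHE(4,(2,2)).apply(cv2.cvtColor(c,6))
cv2.imwrite("pics/c8.png",c)
```

```text
(no output)
```

View pics/c8.png

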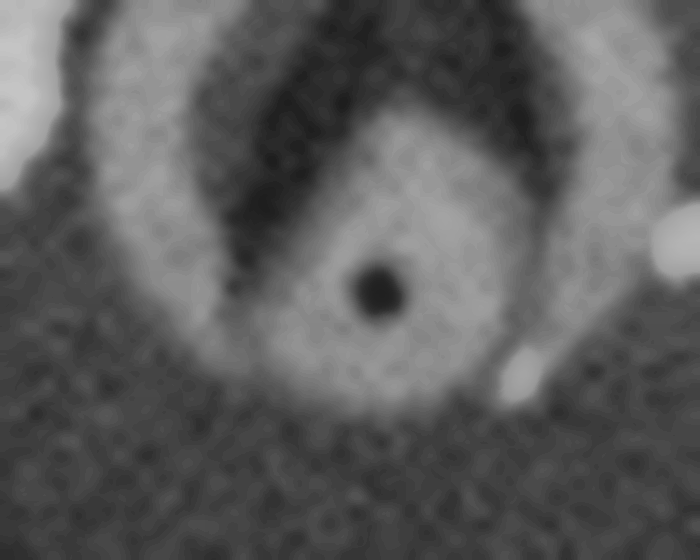

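Run:
```python
from h import *
m=np.load("/tmp/w3m.npy",allow_pickle=True).item()
q=lambda x,y,z=.07:ray(m,285+x/14-.46,185+y/14-.46,z)
a,b,c=q(250,320),q(378,125),q(379,293)
e=b-a;print(np.linalg.norm(e[:2]));ang=np.degrees(np.arctan2(e[1],e[0]));n=np.array([-np.sin(np.radians(ang)),np.cos(np.radians(ang))])
print("chord",ang,"normal",ang+90,"theta",ang+90-159.8,"dist",(a-c)[:2]@n,"centre",c)
```

```text
0.01402102180620295
chord 128.12057201378434 normal 218.12057201378434 theta 58.32057201378433 dist 0.005477129588254004 centre [ 0.50386016 -0.17769987  0.07      ]
```

```bash
python3 -m pendant '[[[0.056,0,0,0,0,0,0],[0.056,0,0,0,0,0,0],[0.056,0,0,0,0,0,0],[0.056,0,0,0,0,0,0],[0.056,0,0,0,0,0,0]]]'; python3 -m pendant '[[[0,0,0,0,0,0,0],[0,0,0,0,0,0,0]]]'
python3 - <<'E'
from h import *
delta([.505,-.176,.055],np.radians(38))
E
```

```text
t: 3.3
tool_pos: [0.5027, -0.1768, 0.1731]
tool_rot: [0.425, 1.567, -0.482]
wrist_force: [0.4, 0.9, 0.5]
opening: 0.0853
t: 3.47
tool_pos: [0.5026, -0.1771, 0.1725]
tool_rot: [0.4, 1.567, -0.499]
wrist_force: [-0.5, -0.4, -0.4]
opening: 0.0855
shift units [2.936 0.06  0.007] turn units [ 0.0044  0.0015 -0.0007]
```

```bash
python3 -m pendant '[[[0.002,0,0,0.7,0,0,0],[0.002,0,0,0.7,0.03,0,0],[0,0,0,0.7,0.03,0,0],[0,0,0,0.5,0,0,0.3],[0,0,0,0.3,0,0,0.4]]]'; python3 -m pendant '[[[0,0,0,0,0,0,0.5],[0,0,0,0,0,0,0.5],[0,0,0,0,0,0,0.5]]]'
python3 - <<'E'
from h import *
delta([.505,-.176,.055],np.radians(38))
m=robot.camera_model("wrist");im,d=robot.get_image("wrist");cv2.imwrite("pics/w4.png",im)
E
```

```text
t: 3.88
tool_pos: [0.5029, -0.1751, 0.0526]
tool_rot: [-2.778, 1.568, 2.598]
wrist_force: [0.1, 0.3, -0.7]
opening: 0.0639
t: 4.13
tool_pos: [0.5054, -0.1769, 0.0562]
tool_rot: [0.382, 1.568, -0.528]
wrist_force: [-0.1, -1.0, 0.7]
opening: 0.0426
shift units [ 0.03   0.006 -0.023] turn units [-0.0012  0.0015 -0.0006]
```

View pics/w4.png

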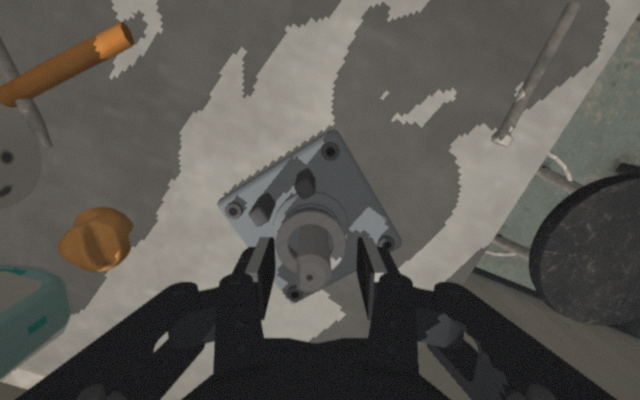

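```bash
python3 -m pendant '[[[0,0,0,0,0,0,0.7],[0,0,0,0,0,0,0.75],[0,0,0,0,0,0,0.78]]]'; python3 -m pendant '[[[0,0,0,0,0,0,0.85],[0,0,0,0,0,0,0.9],[0,0,0,0,0,0,1]]]'; python3 -m pendant '[[[0,0,0,0,0,0,1],[0,0,0,0,0,0,1],[0,0,0,0,0,0,1]]]'
python3 - <<'E'
from h import *
delta([.505,-.176,.055],np.radians(38));s=robot.read_state();print(s["wrist_force"],s["ft_torque"],s["opening"])
m=robot.camera_model("wrist");im,d=robot.get_image("wrist");cv2.imwrite("pics/w5.png",cv2.resize(im[170:330,220:420],None,fx=4,fy=3.5))
E
```

```text
t: 4.43
tool_pos: [0.5046, -0.1766, 0.0552]
tool_rot: [0.372, 1.569, -0.539]
wrist_force: [-0.1, -0.7, -0.0]
opening: 0.0188
t: 4.68
tool_pos: [0.5042, -0.1768, 0.0553]
tool_rot: [-1.111, 1.57, -2.022]
wrist_force: [-4.4, -1.0, 5.1]
opening: 0.0143
t: 4.93
tool_pos: [0.5041, -0.1769, 0.0553]
tool_rot: [-1.162, 1.57, -2.072]
wrist_force: [-3.3, -1.0, 5.8]
opening: 0.0144
shift units [ 0.007  0.031 -0.004] turn units [-0.0015  0.0002  0.0004]
[-3.29656977 -0.9809577   5.76012488] [-0.12917614  0.57464992 -0.00692589] 0.014389149469558644
```

View pics/w5.png

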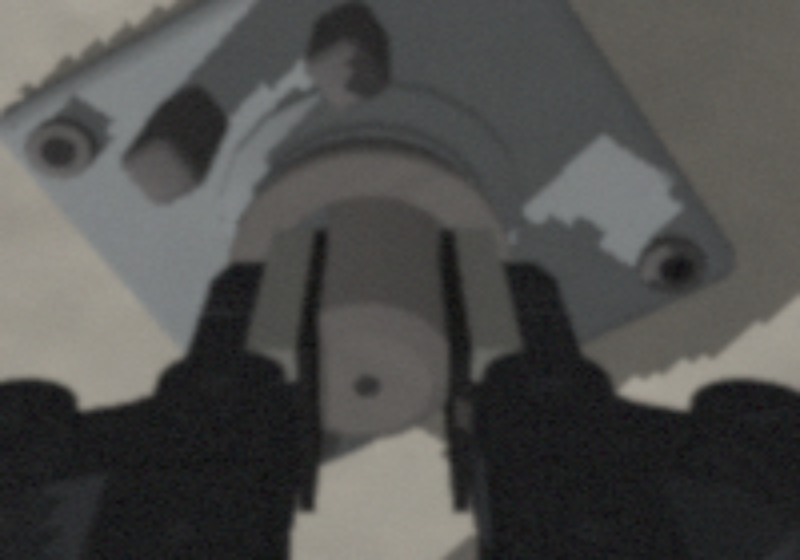

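```bash
python3 -m pendant '[[[0.05,0,0,0,0,0.005,1],[0.05,0,0,0,0,0.005,1],[0.05,0,0,0,0,0.005,1],[0.05,0,0,0,0,0.005,1],[0.05,0,0,0,0,0.005,1]]]';python3 -m pendant '[[[0.05,0,0,0,0,0.005,1],[0.05,0,0,0,0,0.005,1],[0.05,0,0,0,0,0.005,1],[0.05,0,0,0,0,0.005,1],[0.05,0,0,0,0,0.005,1]]]';python3 -m pendant '[[[0,0,0,0,0,0,1],[0,0,0,0,0,0,1],[0,0,0,0,0,0,1]]]'
python3 - <<'E'
from h import *
delta([.505,-.178,.055],np.radians(-20.3));s=robot.read_state();print(s["wrist_force"],s["ft_torque"],s["opening"])
m=robot.camera_model("wrist");im,d=robot.get_image("wrist");cv2.imwrite("pics/w6.png",im);np.save("/tmp/w6m.npy",m,allow_pickle=True);np.save("/tmp/w6.npy",d)
E
```

```text
t: 5.4
tool_pos: [0.5049, -0.1776, 0.0553]
tool_rot: [0.413, 1.57, -1.002]
wrist_force: [-2.0, -0.2, 5.6]
opening: 0.0143
t: 5.82
tool_pos: [0.5053, -0.1785, 0.0553]
tool_rot: [1.423, 1.569, -0.492]
wrist_force: [0.4, -0.3, 3.7]
opening: 0.0144
t: 6.07
tool_pos: [0.5052, -0.1785, 0.0553]
tool_rot: [1.563, 1.569, -0.346]
wrist_force: [-0.6, 0.5, 5.5]
opening: 0.0146
shift units [ 0.008 -0.009 -0.009] turn units [ 0.0084 -0.     -0.0008]
[-0.62838748  0.54579343  5.49270778] [ 0.02040343  0.24067501 -0.05386835] 0.014570133026773562
```

View pics/w6.png

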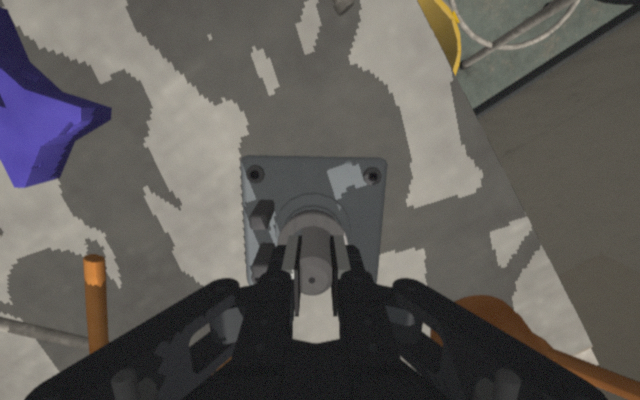

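Run:
```python
from h import *
m=np.load("/tmp/w6m.npy",allow_pickle=True).item();d=np.load("/tmp/w6.npy");C=cloud(m,d)
R,p=Rt();Y=lambda v:np.degrees(np.arctan2(v[1],v[0]))
print("tool y",Y(R[:,1]),"cam x",Y(m["R"][0]))
im=cv2.imread("pics/w6.png")
# far edge of plate: strongest gradient per column, fit line
g=cv2.GaussianBlur(cv2.cvtColor(im,6),(0,0),1).astype(float)
gy=np.gradient(g,axis=0);gx=np.gradient(g,axis=1)
us=np.arange(256,378);vs=np.array([148+np.argmax(np.abs(gy[148:166,u])) for u in us])
E=np.array([ray(m,u,v,.01)[:2] for u,v in zip(us,vs)],np.float32)
L=cv2.fitLine(E,cv2.DIST_HUBER,0,.001,.001).ravel();print("far edge",Y(L[:2]),np.std((E-L[2:])@[-L[1],L[0]]), L)
vs=np.arange(168,240);us=np.array([375+np.argmax(np.abs(gx[v,375:397])) for v in vs])
E=np.array([ray(m,u,v,.01)[:2] for u,v in zip(us,vs)],np.float32)
L=cv2.fitLine(E,cv2.DIST_HUBER,0,.001,.001).ravel();print("right edge",Y(L[:2]),np.std((E-L[2:])@[-L[1],L[0]]),L)
b=ray(m,373,177,.012)-ray(m,255,174,.012);print("bolts",Y(b),np.linalg.norm(b))
c=cv2.resize(im[145:300,225:400],None,fx=4.5,fy=3.8,interpolation=2);cv2.imwrite("pics/c9.png",c)
```

```text
tool y -19.336762553548716 cam x -19.308970000628868
far edge -21.23142 0.0018141904 [ 0.93212533 -0.3621358   0.52363926 -0.13664097]
right edge 69.71814 0.001598846 [ 0.34663862  0.9379988   0.5491408  -0.18083665]
bolts -20.827346289297335 0.0713235474190023
```

View pics/c9.png

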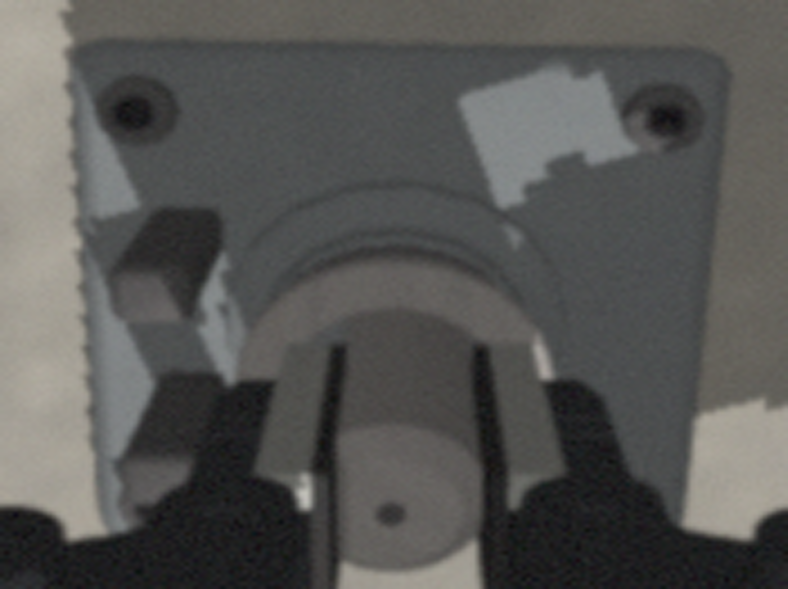

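```bash
python3 -m pendant '[[[0.01,0,0,0,0,0.001,1],[0,0,0,0,0,0,1],[0,0,0,0,0,0,1]]]'
python3 - <<'E'
from h import *
R,p=Rt();print(np.degrees(np.arctan2(R[1,1],R[0,1])),p)
E
python3 -m pendant '[[[0,0,0,0,0,0,0.8],[0,0,0,0,0,0,0.5],[0,0,0,0,0,0,0.4],[0,0,0,-0.1,0,0,0.4],[0,0,0,-0.6,0,0,0.3]]]'; python3 -m pendant '[[[0,0,0,-0.9,0,0,0],[0,0,0,-0.9,0,0,0],[0,0,0,-0.4,0,0,0],[0,0,0,0,0,0,0],[0,0,0,0,0,0,0]]]'
python3 - <<'E'
from h import *
m=robot.camera_model("wrist");im,d=robot.get_image("wrist");cv2.imwrite("pics/w7.png",im);np.save("/tmp/w7m.npy",m,allow_pickle=True);np.save("/tmp/w7.npy",d)
u,v=proj(m,[.5035,-.1775,.07]).astype(int);print(u,v)
c=cv2.resize(im[v-50:v+40,u-50:u+50],None,fx=7,fy=6,interpolation=cv2.INTER_CUBIC)
cv2.imwrite("pics/c10.png",cv2.convertScaleAbs(c,alpha=1.8,beta=-40))
c=cv2.bilateralFilter(cv2.resize(im[v-20:v+20,u-25:u+25],None,fx=14,fy=14,interpolation=cv2.INTER_CUBIC),15,30,15)
cv2.imwrite("pics/c11.png",cv2.createCLAHE(4,(2,2)).apply(cv2.cvtColor(c,6)))
E
```

```text
t: 6.37
tool_pos: [0.5053, -0.1785, 0.0553]
tool_rot: [1.511, 1.569, -0.417]
wrist_force: [-1.0, 0.1, 5.8]
opening: 0.0145
-20.465170575124887 [ 0.50526473 -0.17854786  0.05533342]
t: 6.78
tool_pos: [0.5013, -0.1764, 0.0783]
tool_rot: [-1.745, 1.561, 2.608]
wrist_force: [-0.5, 0.6, -0.2]
opening: 0.0596
t: 7.2
tool_pos: [0.505, -0.1785, 0.1716]
tool_rot: [1.409, 1.568, -0.521]
wrist_force: [-0.1, -0.3, -0.2]
opening: 0.0854
313 200
```

View pics/c10.png

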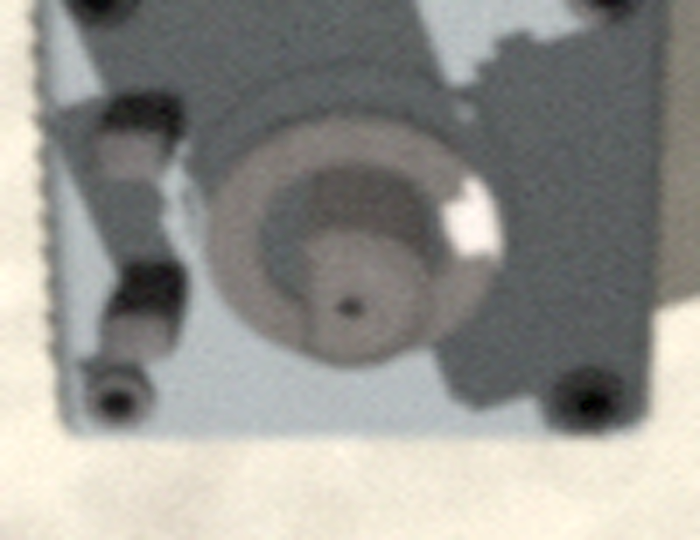

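View pics/c11.png

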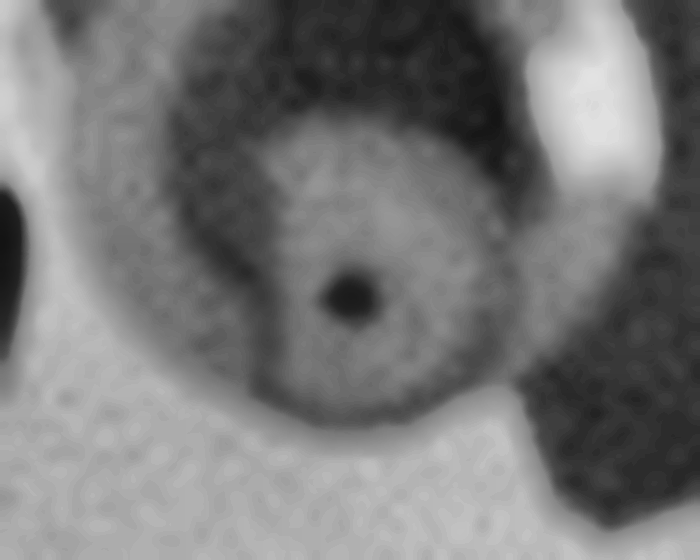

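```bash
python3 - <<'E'
from h import *
m=np.load("/tmp/w7m.npy",allow_pickle=True).item()
q=lambda x,y,z=.07:ray(m,313-25+x/14-.46,200-20+y/14-.46,z)
c=q(350,297);a=q(272,370);b=q(268,200);e=b-a;print(c,"flat normal",np.degrees(np.arctan2(e[1],e[0]))+90)
m=np.load("/tmp/w1m.npy",allow_pickle=True).item()
q=lambda x,y,z=.03:ray(m,288+x/7-.43,170+y/7-.43,z)
a=q(155,175);b=q(258,200);e=b-a;print("collar flat normal",np.degrees(np.arctan2(e[1],e[0]))+90)
o=q(193,228);s=q(235,35,.0135);e=s-o;print(o,s,np.degrees(np.arctan2(e[1],e[0])),np.linalg.norm(e[:2]))
E
python3 -m pendant '[[[0,0,0,-0.12,-0.46,-0.8,0],[0,0,0,-0.12,-0.46,-0.8,0],[0,0,0,-0.12,-0.46,-0.8,0],[0,0,0,-0.12,-0.46,-0.8,0],[0,0,0,-0.12,-0.46,-0.8,0]]]'
python3 -m pendant '[[[0,0,0,-0.12,-0.46,-0.8,0],[-0.06,0,0,0,0,0,0],[-0.06,0,0,0,0,0,0],[-0.06,0,0,0,0,0,0],[-0.06,0,0,0,0,0,0]]]'
python3 -m pendant '[[[-0.06,0,0,0,0,0,0],[-0.06,0,0,0,0,0,0],[-0.06,0,0,0,0,0,0],[-0.06,0,0,0,0,0,0],[-0.06,0,0,0,0,0,0]]]'
python3 -m pendant '[[[-0.06,0,0,0,0,0,0],[-0.06,0,0,0,0,0,0],[0,0,0,0,0,0,0],[0,0,0,0,0,0,0]]]'
python3 - <<'E'
from h import *
m=robot.camera_model("wrist");im,d=robot.get_image("wrist");cv2.imwrite("pics/w8.png",im);np.save("/tmp/w8m.npy",m,allow_pickle=True);np.save("/tmp/w8.npy",d)
R,p=Rt();print(np.degrees(np.arctan2(R[1,1],R[0,1])),p)
E
```

```text
[ 0.50238454 -0.17740583  0.07      ] flat normal 160.23091038084394
collar flat normal 145.90333308248086
[0.48497713 0.04687322 0.03      ] [0.45878306 0.06424193 0.0135    ] 146.45252768101338 0.03142930620688677
t: 7.67
tool_pos: [0.4727, 0.0056, 0.1918]
tool_rot: [-1.435, 1.566, 2.917]
wrist_force: [0.5, -0.3, 0.6]
opening: 0.0855
t: 8.08
tool_pos: [0.4673, 0.041, 0.1965]
tool_rot: [-1.821, 1.566, 3.019]
wrist_force: [-0.4, 0.1, -0.1]
opening: 0.0853
t: 8.5
tool_pos: [0.4674, 0.0406, 0.1964]
tool_rot: [-2.432, 1.566, 3.006]
wrist_force: [0.3, -0.5, 0.4]
opening: 0.0856
t: 8.83
tool_pos: [0.4677, 0.0405, 0.1971]
tool_rot: [-2.663, 1.567, 3.006]
wrist_force: [0.5, 0.2, 0.3]
opening: 0.0854
54.83989175666998 [0.46800803 0.04046103 0.19756218]
```

View pics/w8.png

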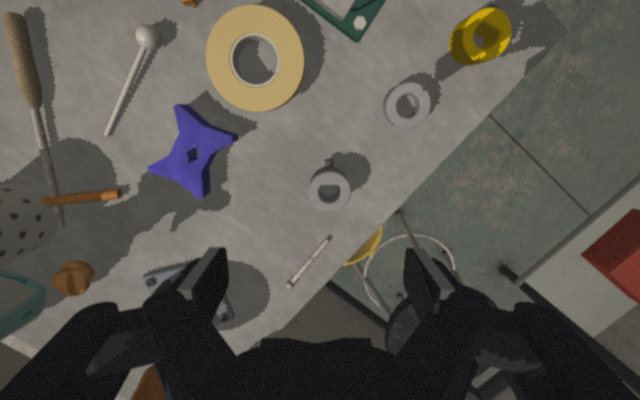

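Run:
```python
from h import *
m=np.load("/tmp/w8m.npy",allow_pickle=True).item();d=np.load("/tmp/w8.npy");C=cloud(m,d)
im=cv2.imread("pics/w8.png")
M=((C[...,2]>.024)&(C[...,2]<.036)).astype(np.uint8);M[:,:300]=0;M[:,360:]=0;M[:160]=0;M[225:]=0
cs,h=cv2.findContours(M,cv2.RETR_CCOMP,cv2.CHAIN_APPROX_NONE)
c=max(cs,key=cv2.contourArea);e=cv2.fitEllipse(c);print(e,cv2.contourArea(c));print("depth-ring centre",ray(m,*e[0],.03))
x=cv2.resize(im[150:220,295:365],None,fx=8,fy=8,interpolation=cv2.INTER_CUBIC)
x=cv2.convertScaleAbs(x,alpha=1.5,beta=-30);p=[8*(np.array(proj(m,ray(m,*e[0],.03)))-[295,150]+.5)]
cv2.circle(x,tuple(int(v) for v in p[0]),3,(0,0,255),-1);cv2.imwrite("pics/c12.png",x)
```

```text
((329.464599609375, 190.90927124023438), (40.977909088134766, 41.47543716430664), 86.87677764892578) 1334.0
depth-ring centre [0.48446064 0.04756313 0.03      ]
```

View pics/c12.png

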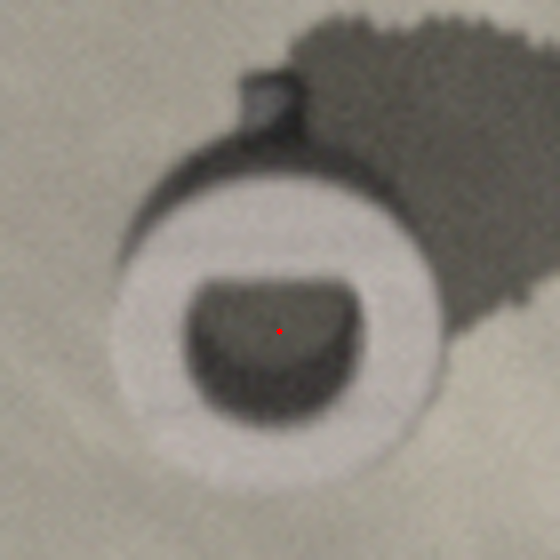

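Run:
```python
from h import *
m=np.load("/tmp/w8m.npy",allow_pickle=True).item()
q=lambda x,y,z=.03:ray(m,295+x/8-.44,150+y/8-.44,z)
Y=lambda e:np.degrees(np.arctan2(e[1],e[0]))
print("flat dir",Y(q(350,283)-q(195,282)),"screw dir",Y(q(270,73,.0135)-q(278,332)),np.linalg.norm((q(270,73,.0135)-q(278,332))[:2]))
delta([.4845,.0475,.016],np.radians(55))
```

```text
flat dir 54.49046320567681 screw dir 146.2529373574778 0.03129316989158213
shift units [4.538 0.388 0.248] turn units [-0.0014 -0.0013  0.0007]
```

```bash
python3 -m pendant '[[[-0.004,0,0,0.8,0.2,0.12,0],[0,0,0,0.9,0.19,0.12,0],[0,0,0,0.9,0,0,0],[0,0,0,0.8,0,0,0],[0,0,0,0.5,0,0,0]]]'; python3 -m pendant '[[[0,0,0,0,0,0,0],[0,0,0,0,0,0,0],[0,0,0,0,0,0,0]]]'
python3 - <<'E'
from h import *
delta([.4845,.0475,.016],np.radians(55.4))
m=robot.camera_model("wrist");im,d=robot.get_image("wrist");cv2.imwrite("pics/w9.png",im)
E
```

```text
t: 9.3
tool_pos: [0.4829, 0.0481, 0.039]
tool_rot: [-2.648, 1.565, 3.03]
wrist_force: [-0.2, -0.9, -0.3]
opening: 0.0852
t: 9.55
tool_pos: [0.4867, 0.0476, 0.0443]
tool_rot: [0.492, 1.569, -0.111]
wrist_force: [0.5, 0.3, 0.2]
opening: 0.0854
shift units [ 0.709 -0.033 -0.045] turn units [ 0.0001  0.0009 -0.0005]
```

View pics/w9.png

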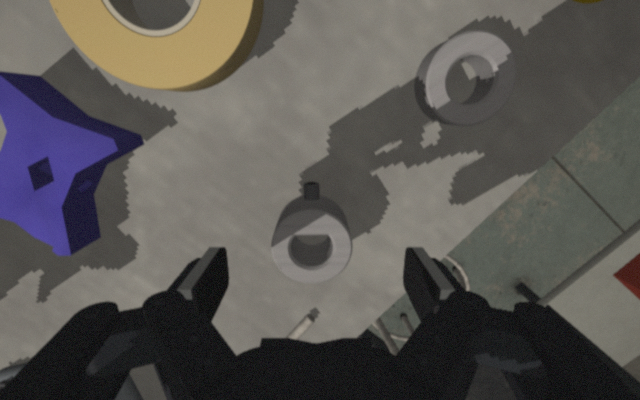

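```bash
python3 -m pendant '[[[0,0,0,0.35,-0.02,-0.02,0],[0,0,0,0.35,0,-0.02,0],[0,0,0,0,0,0,0.2],[0,0,0,0,0,0,0.3],[0,0,0,0,0,0,0.4]]]'; python3 -m pendant '[[[0,0,0,0,0,0,0.4],[0,0,0,0,0,0,0.45],[0,0,0,0,0,0,0.5],[0,0,0,0,0,0,0.6],[0,0,0,0,0,0,1]]]';python3 -m pendant '[[[0,0,0,0,0,0,1],[0,0,0,0,0,0,1],[0,0,0,0,0,0,1]]]'
python3 - <<'E'
from h import *
delta([.4845,.0475,.016],np.radians(55.4))
m=robot.camera_model("wrist");im,d=robot.get_image("wrist");cv2.imwrite("pics/w10.png",im)
E
```

```text
t: 10.02
tool_pos: [0.4852, 0.0479, 0.0168]
tool_rot: [0.498, 1.568, -0.105]
wrist_force: [-0.1, -0.7, 0.3]
opening: 0.0521
t: 10.43
tool_pos: [0.4847, 0.0477, 0.0165]
tool_rot: [0.097, 1.57, -0.506]
wrist_force: [-3.1, -0.1, 6.9]
opening: 0.0424
t: 10.68
tool_pos: [0.4847, 0.0477, 0.0165]
tool_rot: [0.154, 1.57, -0.449]
wrist_force: [-2.7, -1.4, 7.1]
opening: 0.0423
shift units [ 0.013 -0.007 -0.001] turn units [ 0.0007  0.0006 -0.0001]
```

View pics/w10.png

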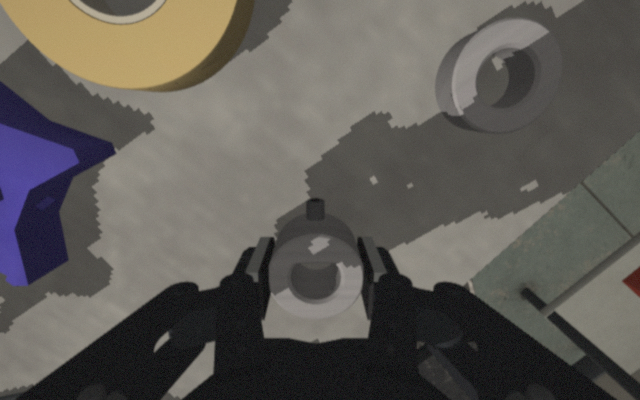

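```bash
python3 -m pendant '[[[0,0,0,-0.3,0,0,1],[0,0,0,-0.7,0,0,1],[0,0,0,-0.7,0,0,1],[0,0,0,-0.7,0,0,1],[0,0,0,-0.7,0,0,1]]]'; python3 -m pendant '[[[0,0,0,0,0,0,1],[0,0,0,0,0,0,1],[0,0,0,0,0,0,1]]]'
python3 - <<'E'
from h import *
s=robot.read_state();print(s["tool_pos"],s["wrist_force"],s["opening"])
m=robot.camera_model("wrist");im,d=robot.get_image("wrist");cv2.imwrite("pics/w11.png",im);np.save("/tmp/w11m.npy",m,allow_pickle=True);np.save("/tmp/w11.npy",d)
cv2.imwrite("pics/c13.png",cv2.resize(im[180:335,240:400],None,fx=5,fy=3.8,interpolation=2))
E
```

```text
t: 11.15
tool_pos: [0.483, 0.0481, 0.1397]
tool_rot: [-2.775, 1.569, 2.906]
wrist_force: [0.8, 0.1, -2.2]
opening: 0.0426
t: 11.4
tool_pos: [0.4827, 0.0481, 0.1376]
tool_rot: [-2.669, 1.568, 3.011]
wrist_force: [-0.3, -0.0, -3.1]
opening: 0.0419
[0.4826564  0.04810187 0.13759017] [-0.28789234 -0.00820078 -3.08043297] 0.04193570181083141
```

View pics/c13.png

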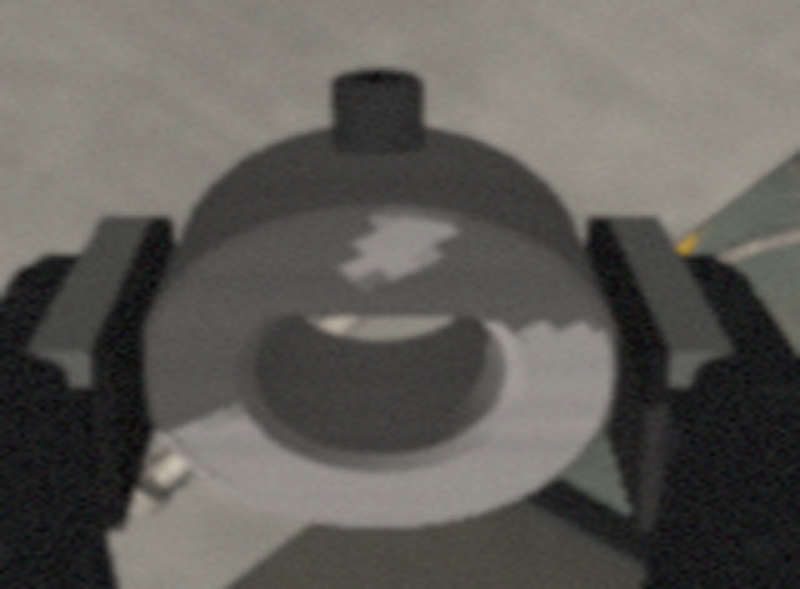

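Run:
```python
from h import *
m=np.load("/tmp/w11m.npy",allow_pickle=True).item()
s=robot.read_state();R,p=Rt()
for p0 in [p]:
  q=lambda x,y,z:(R.T@(ray(m,240+x/5-.4,180+y/3.8-.37,z)-p0)*1000).round(2)
  zt=p0[2]+.0135
  for n,x,y in(("flat",378,316),("bore far",378,468),("near rim",378,206),("far rim",380,527),("left rim",145,345),("right rim",615,345)):print(n,q(x,y,zt))
  for n,x,y in(("screw end L",333,76),("screw end R",422,76)): print(n,q(x,y,p0[2]-.003))
print(np.degrees(np.arctan2(R[1,1],R[0,1])))
```

```text
flat [-13.48   1.08  -6.19]
bore far [-13.56   1.08  14.86]
near rim [-13.43   1.08 -20.34]
far rim [-13.59   1.27  23.54]
left rim [-13.45 -20.11  -2.3 ]
right rim [-13.53  22.63  -2.33]
screw end L [  3.12  -3.24 -30.83]
screw end R [  3.1    5.31 -30.84]
55.459658975458765
```

```bash
python3 -m pendant '[[[-0.06,0,0,0,0,0,1],[-0.062,0,0,0,0,0,1],[0,0,0,0,-0.4,0.2,1],[0,0,0,0,-0.73,0.35,1],[0,0,0,0,-0.73,0.35,1]]]'
python3 -m pendant '[[[0,0,0,0,-0.73,0.35,1],[0,0,0,0,-0.73,0.35,1],[0,0,0,0,-0.73,0.35,1],[0,0,0,0,-0.6,0.3,1],[0,0,0,0,-0.4,0.15,1]]]'
python3 -m pendant '[[[0,0,0,0,0,0,1],[0,0,0,0,0,0,1],[0,0,0,0,0,0,1]]]'
python3 - <<'E'
from h import *
delta([.502,-.178,.1376],np.radians(69.5))
s=robot.read_state();print(s["tool_pos"],s["wrist_force"],s["qpos"].round(2))
E
```

```text
t: 11.87
tool_pos: [0.4898, -0.0341, 0.1364]
tool_rot: [-3.08, 1.566, 2.847]
wrist_force: [0.5, 0.4, -3.3]
opening: 0.0424
t: 12.28
tool_pos: [0.5018, -0.177, 0.1366]
tool_rot: [3.115, 1.567, 2.754]
wrist_force: [0.2, 0.5, -2.2]
opening: 0.0429
t: 12.53
tool_pos: [0.5017, -0.1738, 0.1372]
tool_rot: [2.871, 1.567, 2.512]
wrist_force: [-0.2, 0.6, -2.0]
opening: 0.0424
shift units [-0.011 -0.096  0.044] turn units [-0.0006 -0.0019 -0.0005]
[ 0.50170499 -0.17377459  0.13718826] [-0.22765042  0.6211247  -2.0046957 ] [-0.52  0.09  2.01  0.    1.05 -1.74]
```

```bash
python3 -m pendant '[[[0,-0.002,0,0.2,-0.1,0.045,1],[0,0,0,0.4,0,0,1],[0,0,0,0.4,0,0,1],[0,0,0,0,0,0,1],[0,0,0,0,0,0,1]]]'
python3 - <<'E'
from h import *
s=robot.read_state();print(s["tool_pos"],s["wrist_force"])
delta([.502,-.178,.0925],np.radians(69.5))
o=[]
for n in("wrist","side","top"):
    m=robot.camera_model(n);im,d=robot.get_image(n);cv2.imwrite(f"pics/p1{n}.png",im)
    u,v=proj(m,[.503,-.178,.08]).astype(int);print(n,u,v)
    k=70 if n=="wrist" else 35
    o.append(cv2.resize(im[v-k:v+k,u-k:u+k],(400,400),interpolation=cv2.INTER_CUBIC))
cv2.imwrite("pics/c14.png",np.hstack(o[:2]))
E
```

```text
t: 12.95
tool_pos: [0.5021, -0.1779, 0.0975]
tool_rot: [1.066, 1.57, 0.708]
wrist_force: [1.0, 0.3, -2.7]
opening: 0.0421
[ 0.50212965 -0.17791146  0.09751649] [ 1.04925316  0.26850691 -2.71327401]
shift units [ 0.125 -0.003 -0.002] turn units [ 0.0001  0.0002 -0.0003]
wrist 313 246
side 438 216
top 415 197
```

View pics/c14.png

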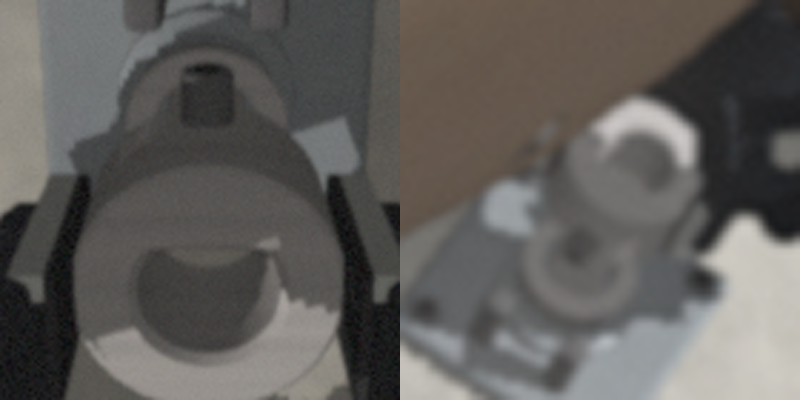

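```bash
python3 -m pendant '[[[0,0,0,0.15,0,0,1],[0,0,0,0.12,0,0,1],[0,0,0,0,0,0,1]]]'; python3 -m pendant '[[[0,0,0,0.06,0,0,1],[0,0,0,0.06,0,0,1],[0,0,0,0,0,0,1]]]'
python3 - <<'E'
from h import *
s=robot.read_state();print(s["tool_pos"],s["wrist_force"],s["ft_torque"])
E
```

```text
t: 13.35
tool_pos: [0.5027, -0.179, 0.0874]
tool_rot: [0.096, 1.568, -0.263]
wrist_force: [-0.4, -0.6, -2.4]
opening: 0.0421
t: 13.6
tool_pos: [0.5029, -0.1792, 0.083]
tool_rot: [0.042, 1.568, -0.317]
wrist_force: [0.1, 0.2, -2.6]
opening: 0.0422
[ 0.50292437 -0.17919623  0.08295161] [ 0.1311275   0.22415053 -2.64875543] [-0.02118991  0.0288616   0.03845493]
```

```bash
python3 -m pendant '[[[0,0,0,0.08,0,0,1],[0,0,0,0.08,0,0,1],[0,0,0,0,0,0,1]]]'; python3 -m pendant '[[[0,0,0,0.1,0,0,1],[0,0,0,0.1,0,0,1],[0,0,0,0,0,0,1]]]'
python3 - <<'E'
from h import *
s=robot.read_state();print(s["tool_pos"],s["wrist_force"],s["ft_torque"])
o=[]
for n in("wrist","side"):
    m=robot.camera_model(n);im,d=robot.get_image(n)
    u,v=proj(m,[.503,-.178,.07]).astype(int);k=70 if n=="wrist" else 35
    o.append(cv2.resize(im[v-k:v+k,u-k:u+k],(400,400),interpolation=cv2.INTER_CUBIC))
cv2.imwrite("pics/c15.png",np.hstack(o))
E
```

```text
t: 13.85
tool_pos: [0.5028, -0.1791, 0.0762]
tool_rot: [0.06, 1.568, -0.299]
wrist_force: [0.5, -0.4, -2.6]
opening: 0.0423
t: 14.1
tool_pos: [0.5029, -0.1791, 0.068]
tool_rot: [0.071, 1.567, -0.288]
wrist_force: [-0.1, 0.1, -4.3]
opening: 0.0424
[ 0.50291425 -0.17911409  0.06800402] [-0.05104944  0.06906302 -4.30707569] [ 0.06937565  0.07635148 -0.04771654]
```

View pics/c15.png

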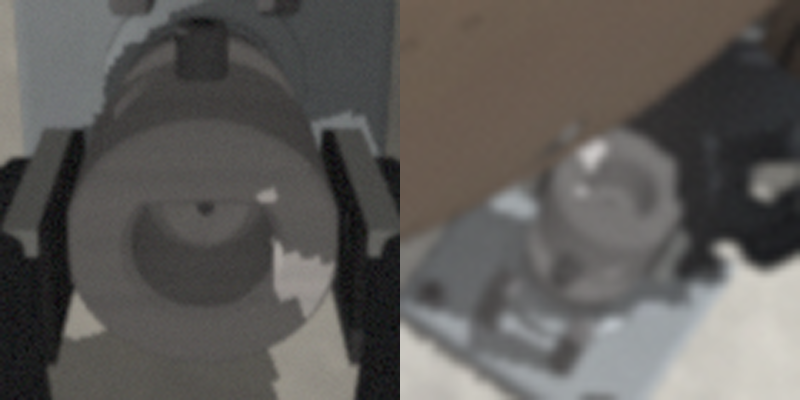

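```bash
python3 -m pendant '[[[0,0,0,0.1,0,0,1],[0,0,0,0.1,0,0,1],[0,0,0,0,0,0,1]]]'; python3 -m pendant '[[[0,0,0,0.1,0,0,1],[0,0,0,0.05,0,0,1],[0,0,0,0,0,0,1]]]';python3 -m pendant '[[[0,0,0,0.1,0,0,1],[0,0,0,0.05,0,0,1],[0,0,0,0,0,0,1]]]'
```

```text
t: 14.45
tool_pos: [0.5029, -0.1791, 0.0601]
tool_rot: [0.054, 1.567, -0.305]
wrist_force: [-2.5, -0.1, -3.9]
opening: 0.0426
t: 14.7
tool_pos: [0.503, -0.1792, 0.0546]
tool_rot: [0.065, 1.568, -0.294]
wrist_force: [-3.3, 1.2, -2.7]
opening: 0.042
t: 14.95
tool_pos: [0.503, -0.1792, 0.0497]
tool_rot: [0.057, 1.569, -0.301]
wrist_force: [-6.1, 2.7, 4.0]
opening: 0.0424
```

```bash
python3 -m pendant '[[[0,0,0,0.04,0,-0.015,1],[0,0,0,0,0,0,1],[0,0,0,0,0,0,1]]]'; python3 -m pendant '[[[0,0,0,0.06,0,-0.005,1],[0,0,0,0,0,0,1],[0,0,0,0,0,0,1]]]'
```

```text
t: 15.2
tool_pos: [0.503, -0.1792, 0.0487]
tool_rot: [0.033, 1.567, -0.325]
wrist_force: [-5.8, 3.1, 5.6]
opening: 0.0426
t: 15.45
tool_pos: [0.503, -0.1792, 0.0466]
tool_rot: [0.026, 1.567, -0.333]
wrist_force: [-6.2, 3.1, 6.9]
opening: 0.0421
```

```bash
python3 -m pendant '[[[0,0,0,0.04,0,-0.025,1],[0,0,0,0,0,0,1],[0,0,0,0,0,0,1]]]'; python3 -m pendant '[[[0,0,0,0.05,0,0,1],[0,0,0,0,0,0,1],[0,0,0,0,0,0,1]]]'
python3 - <<'E'
from h import *
s=robot.read_state();print(s["tool_pos"],s["wrist_force"],s["ft_torque"]);delta([.502,-.178,.0445],np.radians(69.5))
o=[]
for n in("wrist","side"):
    m=robot.camera_model(n);im,d=robot.get_image(n);np.save(f"/tmp/e{n}.npy",d)
    u,v=proj(m,[.503,-.178,.06]).astype(int);k=70 if n=="wrist" else 35
    o.append(cv2.resize(im[v-k:v+k,u-k:u+k],(400,400),interpolation=cv2.INTER_CUBIC))
cv2.imwrite("pics/c16.png",np.hstack(o))
E
```

```text
t: 15.7
tool_pos: [0.503, -0.1792, 0.0455]
tool_rot: [0.007, 1.564, -0.352]
wrist_force: [-5.2, 2.2, 8.2]
opening: 0.0422
t: 15.95
tool_pos: [0.503, -0.1792, 0.0445]
tool_rot: [0.012, 1.565, -0.347]
wrist_force: [-7.5, 4.1, 13.5]
opening: 0.0424
[ 0.50302677 -0.17920214  0.04449372] [-7.46705553  4.10764003 13.47420692] [0.7118784  1.22614709 0.00630609]
shift units [-0.     0.019 -0.035] turn units [-0.0005  0.0027 -0.    ]
```

View pics/c16.png

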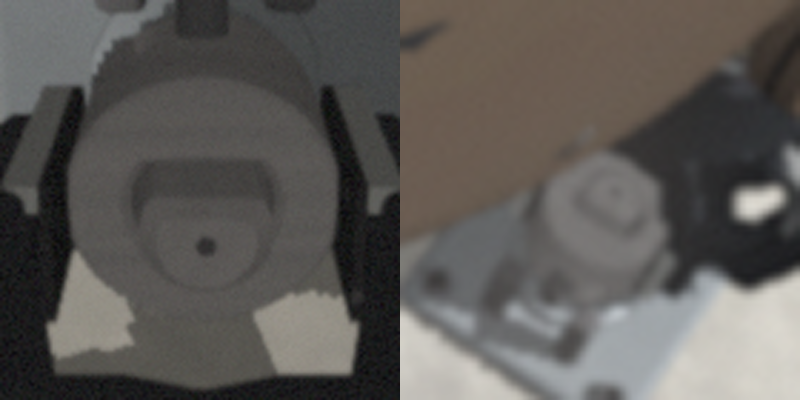

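```bash
python3 -m pendant '[[[0,0.003,0,0.03,0,-0.05,1],[0,0,0,0,0,0,1]]]'; python3 -m pendant '[[[0,0,0,0.05,0,0,1],[0,0,0,0,0,0,1],[0,0,0,0,0,0,1]]]'
python3 - <<'E'
from h import *
s=robot.read_state();print(s["tool_pos"],s["wrist_force"],s["ft_torque"]);delta([.503,-.179,.0435],np.radians(69.5))
E
```

```text
t: 16.22
tool_pos: [0.503, -0.1792, 0.0445]
tool_rot: [0.007, 1.566, -0.352]
wrist_force: [-4.8, 3.8, 15.3]
opening: 0.0424
t: 16.47
tool_pos: [0.5031, -0.1793, 0.0444]
tool_rot: [0.006, 1.568, -0.353]
wrist_force: [-10.4, 6.7, 27.0]
opening: 0.0422
[ 0.5030597  -0.17925672  0.04437593] [-10.41598018   6.69158365  27.01970707] [ 1.15772131  1.61020625 -0.03418732]
shift units [ 0.022  0.005 -0.004] turn units [-0.0005  0.0014 -0.    ]
```

Run:
```python
from h import *
o=[]
for n in("wrist","side"):
    m=robot.camera_model(n);im,d=robot.get_image(n);C=cloud(m,d)
    r=np.hypot(C[...,0]-.503,C[...,1]+.178)
    if n=="wrist":
        k=(r>.013)&(r<.020)&(C[...,2]>.04)&(C[...,2]<.075);z=C[k][:,2];print("collar top",np.percentile(z,[25,50,75]))
        P=C[k]; # tilt
        A=np.c_[P[:,:2]-[.503,-.178],np.ones(len(P))];g=abs(P[:,2]-np.median(z))<.004;print("plane",np.linalg.lstsq(A[g],P[g][:,2],rcond=None)[0])
        k=(r<.006)&(C[...,2]>.06);print("shaft top",np.median(C[k][:,2]))
    u,v=proj(m,[.49,-.173,.05]).astype(int);kk=75 if n=="wrist" else 35
    o.append(cv2.resize(im[v-kk:v+kk,u-kk:u+kk],(400,400),interpolation=cv2.INTER_CUBIC))
    if n=="wrist":cv2.imwrite("pics/endw.png",im)
cv2.imwrite("pics/c17.png",cv2.convertScaleAbs(np.hstack(o),alpha=1.5))
s=robot.read_state();print(s["t"],s["wrist_force"])
```

```text
collar top [0.05918384 0.05956508 0.0599265 ]
plane [-0.00101735  0.00034571  0.0595541 ]
shaft top 0.07157925796227693
16.5667 [-9.9219474   6.26589351 25.61347741]
```

View pics/c17.png

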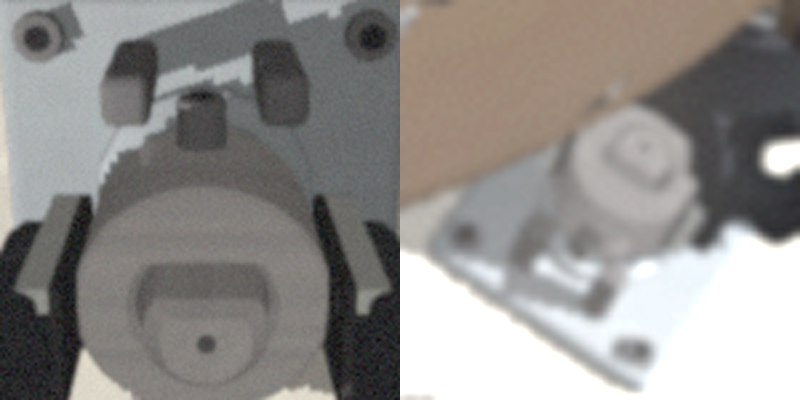

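View pics/endw.png

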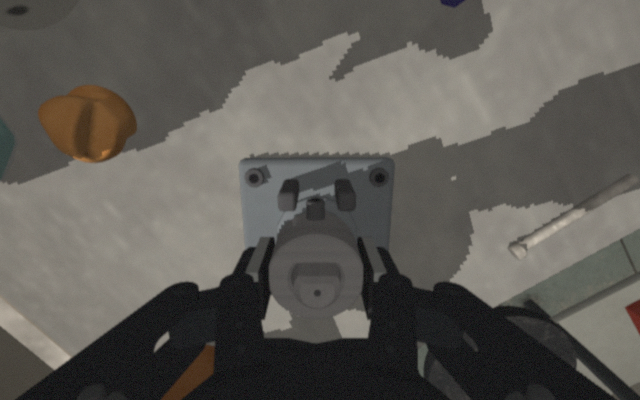

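```bash
python3 -m pendant '[[[0,0,0,0,0,0,1],[0,0,0,0,0,0,1],[0,0,0,0,0,0,1],[0,0,0,0,0,0,1],[0,0,0,0,0,0,1]]]'; python3 -c "
from workcell import robot
print(robot.close_job())"
```

```text
t: 16.98
tool_pos: [0.5031, -0.1793, 0.0444]
tool_rot: [-0.011, 1.568, -0.37]
wrist_force: [-9.8, 5.4, 26.9]
opening: 0.0421
the job is handed in; nothing more can be done
None
```

I turned the shaft about 58° so its flat faces out through the gap. I then fitted the set-screw collar over it with the screw in the gap and pressed it down onto the seat's stop. The job was handed in at about 17 s of the 48 s, with the gripper still holding the collar down.

**Last checks:**
- **Depth:** the collar's top measured 12.0 mm below the shaft's top, which is right for the seat fully down. The tool also stopped moving at the height that matches the stop.
- **Fit:** the collar is level. The screw sits midway between the cheeks and the two flats look parallel in the wrist picture.
- **Flat angle:** measured at 160.2° after release, against about 159.5° for the middle of the gap. The estimates of the stand's own angle varied by up to 1° or so.
- **Hold:** the push was steady at about 27 N upward on the wrist, against the 10 N the seat needs.

**What disagreed:** a sideways force of about 11 N towards the cheeks remained. The bore's flat is probably resting against the shaft's flat, and small sideways corrections did not relieve it. The gripper opening read about 1.6 mm under the known size on both grips. The measured heights in the last wrist picture came out about 1.5 mm high, so I relied on the difference between them.

I did not deliberately touch the spacer, the pin or the yellow look-alike, but I did not measure their positions again at the end.

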